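Find the loaded sample can by heft and stand it open on the scale

TASK

One of the three identical lidded sample cans holds a core, the other two are empty: find out which by its weight, set that can down gently on the middle of the scale's pan, and lay its lid flat in the shallow steel tray, knob up, so that the can stands on the pan open. Leave the two empty cans standing closed where they were (a can you have lifted goes back to its place), and do not tip any can or disturb the mould, the brass weight or the spatula.

Things in the scene. Friction and masses are not known exactly. Their poses are not given: they have to be found in the camera images.
- can_a: One of three look-alike plain steel sample cans, upright, open at the top under its lid: outer diameter 62 mm, height 85 mm, wall 3 mm, floor 4 mm. Origin: centre of underside, z up. Exactly one of the three (any of them) holds a stone-like core 52 mm in diameter, 70 mm tall; the others only a thin card liner. A closed can weighs about 140 g empty, 420 to 570 g with the core.
- can_b: One of three look-alike plain steel sample cans, upright, open at the top under its lid: outer diameter 62 mm, height 85 mm, wall 3 mm, floor 4 mm. Origin: centre of underside, z up. Exactly one of the three (any of them) holds a stone-like core 52 mm in diameter, 70 mm tall; the others only a thin card liner. A closed can weighs about 140 g empty, 420 to 570 g with the core.
- can_c: One of three look-alike plain steel sample cans, upright, open at the top under its lid: outer diameter 62 mm, height 85 mm, wall 3 mm, floor 4 mm. Origin: centre of underside, z up. Exactly one of the three (any of them) holds a stone-like core 52 mm in diameter, 70 mm tall; the others only a thin card liner. A closed can weighs about 140 g empty, 420 to 570 g with the core.
- lid_a: Loose steel lid, closed on can_a at the start, 40 g: disc of diameter 59 mm, 6 mm thick; below it a plug of diameter 51 mm, 8 mm deep, inside the can (2.5 mm play); on top a round knob, diameter 20 mm, from 6 to 28 mm above the origin. Origin: centre of the disc's underside (85 mm above the can's origin when closed, 8 mm above a surface when lying on its plug); z up through the knob.
- lid_b: Loose steel lid, closed on can_b at the start, 40 g: disc of diameter 59 mm, 6 mm thick; below it a plug of diameter 51 mm, 8 mm deep, inside the can (2.5 mm play); on top a round knob, diameter 20 mm, from 6 to 28 mm above the origin. Origin: centre of the disc's underside (85 mm above the can's origin when closed, 8 mm above a surface when lying on its plug); z up through the knob.
- lid_c: Loose steel lid, closed on can_c at the start, 40 g: disc of diameter 59 mm, 6 mm thick; below it a plug of diameter 51 mm, 8 mm deep, inside the can (2.5 mm play); on top a round knob, diameter 20 mm, from 6 to 28 mm above the origin. Origin: centre of the disc's underside (85 mm above the can's origin when closed, 8 mm above a surface when lying on its plug); z up through the knob.
- scale: White bench scale, fixed: housing 170 mm (its x) by 160 mm (its y), 42 mm tall, display on its -x side. Origin: centre of its underside on the bench. It carries a round steel pan on a spring.
- pan_top (a point): Centre of the upper face of the scale's pan, a flat round plate of diameter 140 mm, 60 mm above the bench when unloaded; it moves with the pan.
- pan (a joint): How far the pan has sunk under its load (m): 0 unloaded, about 1.1 mm per newton (an empty can 1 to 2 mm, the can with the core 4 to 6 mm), stop at 10 mm.
- tray: Shallow open tray of dark steel, fixed: 160 mm (its x) by 200 mm (its y), walls 20 mm tall and 3 mm thick, floor not over 4 mm thick. Origin: centre of its underside on the bench.
- mould: Bystander: heavy dark steel mould ring, upright, outer diameter 104 mm, 110 mm tall. Origin: centre of its underside.
- weight: Bystander: brass calibration weight with a knob, diameter 44 mm, 70 mm tall. Origin: centre of its underside.
- spatula: Bystander: spatula lying on the bench along its own x, about 250 mm long, a few centimetres wide.
There are look-alikes about, which are no part of the job. What is shaped like the lid_a but green or pink is not meant.

How it is judged:
By the outcome, as a careful person would: the job done as asked, in the order asked, and still so for the second after the job is handed in, with the robot touching nothing.
It also fails if it takes over 72 s, if anything falls off the work surface, if the arm or the gripper's body presses on something with over 40 N, if the wrist force passes 120 N, or if a joint passes its speed limit or range.

ROBOT

A 6-joint arm with a two-finger parallel gripper is mounted at the origin on the work surface. World frame = base frame: x ahead of the robot, y to its left, z up, the work surface at z = 0. Lengths are in mm, angles in rad, forces in N, time in s.
With the tool pointing down it reaches from about 350 to 875 mm from the base axis. Payload 4.2 kg.
Tool frame: the origin (TCP) lies midway between the tips of the shut fingers; the grasp point (between the pads) lies 19 mm behind it (arm.tcp_to_grasp is the distance from the TCP to the grasp point, in mm); z points along the fingers, y is the line along which they close (so a half turn about z gives the same grasp; the last joint's range is limited). The gripper opens to 85 mm and grips with 20 to 120 N. Pads are 22 mm wide; open, the fingers measure 114 mm over their backs; the gripper's body (76 mm by 85 mm) begins 54 mm behind the grasp point. The pads swing forward as they close: fully open they stand 13 mm farther back than shut.
Start: joints at [1.606, 0.385, 0.008, 0, -1.194, -0.259], TCP at [138.679, 609.399, 231.312] pointing down, gripper open.
Joint ranges: [-3.14, 3.14], [-1.21, 2.06], [-1.07, 1.41], [-3.16, 2.05], [-2.99, -0.16], [-3.1, 3.1]. Speed limits (rad/s): [2.79, 2.79, 3.14, 3.14, 3.14, 3.14].

INTERFACE

Orientations are given as a unit quaternion [x, y, z, w].
In Python, from bench import arm, get_image gives the robot as it stands.
- The arm moves only by the tool drive_tool, never from a script. Its argument "deltas" is a list of rows, each a list of 2 entries, a list of its own where there are three numbers: the shift along the tool's x, y, z in cm, then the turn, a rotation vector about the tool's x, y, z in degrees. In form: [[[x, y, z], [ax, ay, az]], ...]. A call has 1 to 12 rows; each row shifts and turns the commanded pose from where the row before left it, along the tool's axes as they then stand; what a row does not reach is not made up. A row lasts 1/10 s, in which the tool goes at most 50 mm and 8.59 degrees, less where a joint would pass 70% of its speed; a pose out of reach is approached as far as the arm can. A call with a gripper value outside its range is refused whole. "claw" is the finger opening in cm, from 0 to 8.54, set as the call begins (left out, the last holds). The fingers move at their own pace and stop on an object; the grip force is fixed at half the most. Time passes only in rows, so rows that do not move let the fingers close. It gives the time, the measured TCP pose, the force, the opening and the grip force at its end, in the units of the state.
- arm.read_state(): the state, without advancing time (a new reading comes with each control period).
- get_image(name): name is "scene" or "top" or "wrist"; returns a dict with "img" (400x640x3 uint8, red, green, blue), "fx", "fy", "cx", "cy" (pixels), "D" ([k1, k2, p1, p2, k3] as OpenCV has them; the pictures are not rectified), "eye" and "orientation" of the camera in the world; the wrist camera has in their place "mount" (4x4, takes a point from camera to tool coordinates, whose origin is the TCP and whose axes are the flange's). Camera axes: x right, y down, z forward; pixel columns grow to the right and rows downward; lengths in mm; the calibration is good to about 2 mm. A picture is of the moment at which its call begins: read the wrist's pose just before it. There is no depth.
- arm.job_done(): hands the job in; it is judged then, once.
The state is a dict: "clock": time; "joints": joint angles; "joint_vel": joint speeds; "joint_efforts": joint torques, N m; "position": TCP position; "ee_rot": TCP orientation; "contact_force": force on the tool from outside, world axes, zero at the start; "wrist_torque": the same for the moment, N m; "gripper_width": finger opening in mm; "grasp_force": force on a finger pad.
Only numpy, scipy, OpenCV 4.12 (cv2) and the standard library are available. Lean on these libraries where they do the work, as an engineer would, in place of code of your own. Each camera call takes 0.05 s, during which the arm holds its last target. There are 200 camera calls.

## Working session

There is one attempt and no reset: what is moved stays moved. The work goes in short steps, Python scripts to look and compute and a tool call to move; the robot and the scene stay as the last step left them, time stands still between calls to the robot, and variables do not carry over. Pictures are saved under pics/ and viewed, at most 10 in all, crops included, and the job is handed in when it is done.

Besides the shell and the picture viewer there is one more tool, called by a JSON object that holds its "fn" and its "kwargs", one argument or row to a line. drive_tool: Moves the arm, as the interface text tells. Its arguments: {"type":"object","properties":{"deltas":{"type":"array"},"claw":{"type":"number"}},"required":["deltas"]}

```bash
mkdir -p pics
cat > h.py <<'E'
import numpy as np, cv2
from scipy.spatial.transform import Rotation as R
from bench import arm, get_image
def save(d,n): cv2.imwrite('pics/'+n,d['img'][:,:,::-1])
def K(d): return np.array([[d['fx'],0,d['cx']],[0,d['fy'],d['cy']],[0,0,1]])
def pose(d,s=None):
    if 'mount' in d:
        M=np.array(d['mount']);r=R.from_quat(s['ee_rot']).as_matrix()
        return r@M[:3,3]+np.array(s['position']), r@M[:3,:3]
    o=np.array(d['orientation']); return np.array(d['eye']),(o if o.shape==(3,3) else R.from_quat(o).as_matrix())
def ray(d,uv,z,s=None):
    e,r=pose(d,s);p=cv2.undistortPoints(np.array([[uv]],float),K(d),np.array(d['D']))[0,0]
    v=r@np.array([p[0],p[1],1]);return e+v*(z-e[2])/v[2]
def proj(d,P,s=None):
    e,r=pose(d,s);q=(np.atleast_2d(P)-e)@r
    return cv2.projectPoints(q,np.zeros(3),np.zeros(3),K(d),np.array(d['D']))[0][:,0]
E
python3 - <<'E'
from h import *
s=arm.read_state();print(s)
for n in('top','scene'):
    d=get_image(n);save(d,n+'0.png');print({k:v for k,v in d.items() if k!='img'})
    np.save(n+'0.npy',d,allow_pickle=True)
E
```

```text
{'clock': 0.0, 'joints': array([ 1.60562499e+00,  3.85548515e-01,  6.57772381e-03, -5.15987229e-04,
       -1.19398042e+00, -2.58595617e-01]), 'joint_vel': array([ 0.0003178 , -0.00030967,  0.00152397, -0.00195307,  0.00043698,
       -0.00088957]), 'joint_efforts': array([ 7.85165366e-05, -3.92294025e+01,  1.88396090e+01,  4.18579504e+00,
       -4.68778278e-03, -4.26461746e-07]), 'position': array([138.54059521, 608.83349897, 230.20508871]), 'ee_rot': array([ 9.93736332e-01, -1.11744725e-01, -7.97075605e-05,  1.10091877e-03]), 'contact_force': array([ 0.76604455, -1.42568556,  0.81910423]), 'wrist_torque': array([-0.01675692,  0.00761679,  0.0301885 ]), 'grasp_force': 0.0, 'gripper_width': 85.73864717547406}
{'fx': 465.9449199169926, 'fy': 465.9449199169926, 'cx': 318.0211629325261, 'cy': 206.46085192304028, 'D': array([-0.06241998,  0.        ,  0.        ,  0.        ,  0.        ]), 'eye': array([ 405.45071608,   -7.78977084, 1295.12280186]), 'orientation': array([ 0.7128112 , -0.70044843,  0.02547666, -0.0249626 ])}
{'fx': 376.1176436226159, 'fy': 376.1176436226159, 'cx': 323.30581447344076, 'cy': 193.23345053034708, 'D': array([-0.03064208,  0.        ,  0.        ,  0.        ,  0.        ]), 'eye': array([880.93638206, 583.09759574, 743.38571535]), 'orientation': array([ 0.26545494,  0.87908754, -0.37986708, -0.11153378])}
```

View pics/top0.png

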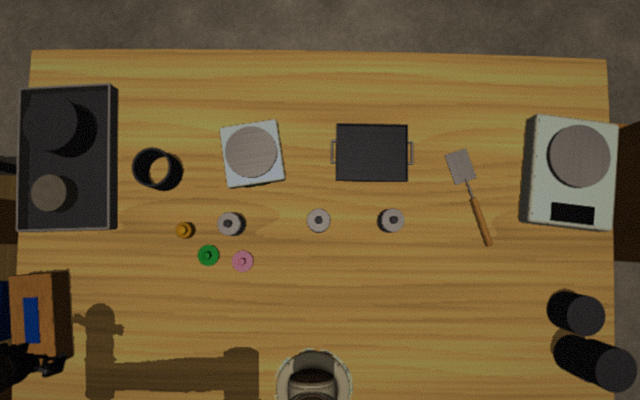

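View pics/scene0.png

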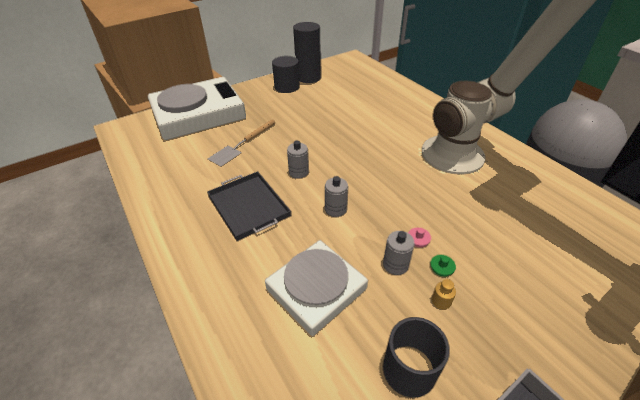

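Top view: cans at about (231,224), (318,220) and (392,220), the scale at (252,153) with its pan at (251,152), and the tray at (372,153). Look-alikes: the big scale (572,170) and deep box (68,158) are too large, and the green (208,255) and pink (243,261) lids are the wrong colour. I'll measure and confirm in one enlarged crop.

Run:
```python
from h import *
T=np.load('top0.npy',allow_pickle=True).item();S=np.load('scene0.npy',allow_pickle=True).item()
im=T['img'];hsv=cv2.cvtColor(im,cv2.COLOR_RGB2HSV)
vis=cv2.resize(im[110:270,170:420],None,fx=3.2,fy=3.2,interpolation=cv2.INTER_CUBIC)[:,:,::-1].copy()
def mark(uv): cv2.drawMarker(vis,tuple(int(round(3.2*(a-b+.5))) for a,b in zip(uv,(170,110))),(0,0,255),0,12,1)
low=(hsv[...,1]<75).astype(np.uint8)
def comp(m,x0,y0,x1,y1):
    mm=np.zeros_like(m);mm[y0:y1,x0:x1]=m[y0:y1,x0:x1]
    c=max(cv2.findContours(mm,0,cv2.CHAIN_APPROX_NONE)[0],key=cv2.contourArea);return c
# cans: knob dark/low
for u,v in((231,224),(318,220),(392,220)):
    g=im[v-16:v+17,u-16:u+17].max(2)
    print(u,v);print('\n'.join(' '.join('%3d'%q for q in r) for r in g[4:28,4:29]))  if u==318 else 0
    c=comp(low,u-20,v-20,u+20,v+20);r=cv2.minAreaRect(c);print('can',cv2.boundingRect(c),r)
c=comp(low,200,105,300,205);r=cv2.minAreaRect(c);print('scale',r,cv2.boxPoints(r).tolist(),[ray(T,p,42)[:2].round(1).tolist() for p in cv2.boxPoints(r)])
dark=(im.max(2)<75).astype(np.uint8)
c=comp(dark,325,110,418,195);r=cv2.minAreaRect(c);print('tray',r,[ray(T,p,20)[:2].round(1).tolist() for p in cv2.boxPoints(r)], ray(T,r[0],20))
np.set_printoptions(linewidth=250)
print(hsv[152,215:290].tolist())
cv2.imwrite('pics/crop0.png',vis)
```

```text
231 224
can (218, 212, 27, 23) ((231.0, 223.0), (22.0, 26.0), 90.0)
318 220
149 145 146 146 155 150 150 147 146 146 139 132 128 135 128 131 136 148 152 152 152 149 153 143 149
151 152 144 148 154 147 137 128 127 125 123 127 131 131 127 117 107 122 134 149 150 148 154 152 152
149 154 152 150 151 132 118 118 125 131 128 133 132 131 135 131 128 115 107 120 140 151 146 151 151
150 149 151 144 137 132 127 128 133 137 137 135 133 129 134 135 139 127 121 115 126 147 152 157 149
152 147 148 136 122 124 131 135 132 133 140 140 138 130 135 131 129 139 137 132 124 127 144 150 153
152 149 135 126 124 130 137 134 133 134 131 135 138 138 133 135 135 133 131 134 135 116 129 142 154
146 138 121 128 133 133 137 135 131 133 135 139 137 139 143 124 131 140 133 140 130 125 111 134 145
148 132 121 133 138 139 134 139 133 137 133 128 123 124 128 135 138 133 135 141 132 132 114 118 140
151 129 126 140 141 139 140 141 137 126 102  71  66  65  74 110 136 138 131 139 132 138 131 117 129
142 128 134 131 137 139 138 137 134 105  67  40  42  40  49  94 125 136 142 133 138 138 133 117 122
138 132 134 143 139 138 
[... 2433 characters left out ...]
120], [21, 44, 117], [12, 35, 124], [13, 48, 127], [13, 40, 116], [9, 43, 124], [15, 43, 120], [18, 41, 124], [16, 43, 131], [20, 47, 120], [17, 38, 121], [19, 37, 117], [21, 42, 128], [19, 41, 119], [16, 31, 122], [15, 41, 124], [14, 37, 118], [16, 35, 123], [15, 42, 121], [11, 43, 126], [14, 41, 118], [13, 52, 123], [20, 39, 118], [14, 40, 120], [20, 44, 117], [13, 39, 119], [23, 44, 116], [17, 38, 120], [11, 41, 125], [15, 43, 119], [16, 35, 123], [16, 44, 122], [13, 50, 123], [14, 31, 108], [130, 6, 122], [99, 12, 153], [30, 3, 154], [28, 36, 122], [18, 81, 85], [19, 139, 110], [20, 151, 145], [19, 149, 154], [20, 151, 150], [20, 144, 151], [20, 145, 151], [20, 143, 152], [19, 148, 152]]
```

View pics/crop0.png

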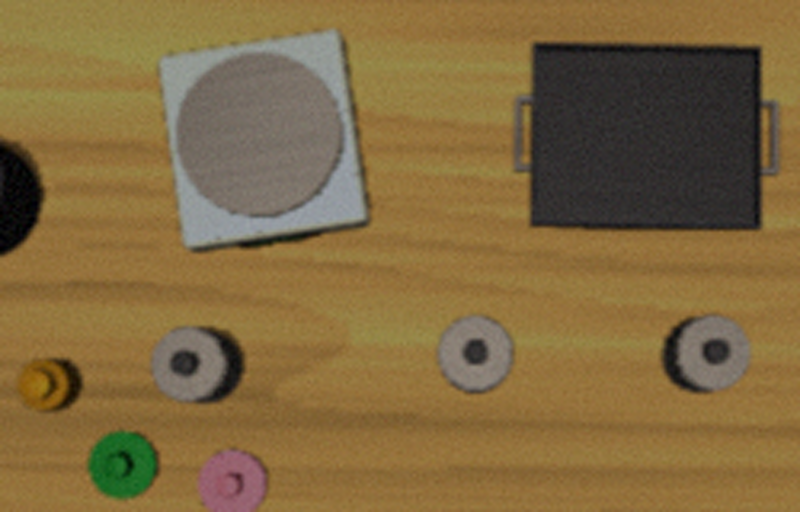

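The crop confirms three steel cans with dark knobs at (227,223), (318,220) and (394,220), the 160–170 mm scale with its pan at (251,152), and the 160×200 tray at (371,152). I'll now get their exact positions.

Run:
```python
from h import *
T=np.load('top0.npy',allow_pickle=True).item();S=np.load('scene0.npy',allow_pickle=True).item()
def knob(d,u,v,w,th):
    g=d['img'].max(2).astype(float)[v-w:v+w+1,u-w:u+w+1];m=np.clip(th-g,0,None);y,x=np.mgrid[v-w:v+w+1,u-w:u+w+1]
    return (m*x).sum()/m.sum(),(m*y).sum()/m.sum()
im=T['img'];hsv=cv2.cvtColor(im,cv2.COLOR_RGB2HSV)
for (u,v),(a,b) in zip(((227,223),(318,220),(394,220)),((401,236),(336,181),(297,144))):
    k=knob(T,u,v,6,100);p=ray(T,k,112)
    q=knob(S,a,b,4,70)
    # lid disc by bright grey, ellipse
    m=((hsv[...,1]<75)&(im.max(2)>85)).astype(np.uint8);mm=np.zeros_like(m);mm[v-16:v+17,u-16:u+17]=m[v-16:v+17,u-16:u+17]
    c=max(cv2.findContours(mm,0,1)[0],key=cv2.contourArea);cc,r=cv2.minEnclosingCircle(cv2.convexHull(c))
    print('knob',np.round(k,1),p.round(1),'scene pred',proj(S,[p[0],p[1],113])[0].round(1),'seen',np.round(q,1),'lid',np.round(cc,1),r,ray(T,cc,91).round(1))
m=((hsv[...,0]<24)&(hsv[...,1]>22)&(hsv[...,1]<75)).astype(np.uint8);mm=np.zeros_like(m);mm[115:195,210:295]=m[115:195,210:295]
mm=cv2.morphologyEx(mm,cv2.MORPH_OPEN,np.ones((5,5)));c=max(cv2.findContours(mm,0,1)[0],key=cv2.contourArea);e=cv2.fitEllipse(c)
print('pan',e,ray(T,e[0],60),'dia',[np.linalg.norm(ray(T,(e[0][0]+e[1][1]/2,e[0][1]),60)-ray(T,(e[0][0]-e[1][1]/2,e[0][1]),60))])
P=ray(T,e[0],60);print('pan in scene',proj(S,P))
hs=cv2.cvtColor(S['img'],cv2.COLOR_RGB2HSV)
s=S['img'];g=s.max(2);print(s[278,270:360].tolist()[::3])
# objects
for n,uv,z in(('weight',(184,230),70),('green',(208,255),14),('pink',(243,261),14),('mould',(155,167),110)):print(n,ray(T,uv,z).round())
```

```text
knob [227.4 223. ] [443.9 221.8 112. ] scene pred [400. 232.] seen [400.1 238.5] lid [228.5 223.4] 11.4659423828125 [443.6 223.   91. ]
knob [318.1 219.5] [456.8  -8.8 112. ] scene pred [335.4 177.1] seen [335.6 182.6] lid [318. 220.] 11.691825866699219 [456.4  -8.5  91. ]
knob [393.1 219.3] [ 460.6 -199.7  112. ] scene pred [296.2 141.3] seen [296.5 145.9] lid [392.3 219.8] 11.370001792907715 [ 460.4 -200.9   91. ]
pan ((250.90069580078125, 151.1610107421875), (48.148380279541016, 50.198490142822266), 142.09442138671875) [639.43844724 174.91641976  60.        ] dia [np.float64(135.1722335548117)]
pan in scene [[314.1543369  272.52863647]]
[[228, 226, 208], [227, 225, 210], [227, 225, 209], [225, 223, 207], [225, 223, 207], [158, 150, 142], [159, 149, 143], [163, 154, 148], [163, 154, 145], [159, 149, 143], [162, 152, 145], [156, 148, 140], [160, 151, 146], [158, 147, 142], [160, 148, 143], [155, 146, 141], [158, 149, 142], [158, 150, 144], [159, 149, 143], [154, 143, 139], [153, 143, 137], [156, 147, 140], [156, 146, 139], [155, 146, 139], [154, 143, 139], [155, 144, 140], [193, 190, 174], [226, 225, 210], [227, 225, 210], [225, 223, 207]]
weight [425. 345.  70.]
green [358. 292.  14.]
pink [344. 195.  14.]
mould [585. 415. 110.]
```

{"fn": "drive_tool", "kwargs": {
  "deltas": [
    [[0, 0, 0], [0, 0, -6.4]],
    [[0, 0, 0], [0, 0, -6.4]],
    [[2.5, 3.2, 0], [0, 0, 0]],
    [[2.5, 3.2, 0], [0, 0, 0]],
    [[2.5, 3.2, 0], [0, 0, 0]],
    [[2.5, 3.2, 0], [0, 0, 0]],
    [[2.5, 3.2, 0], [0, 0, 0]],
    [[2.5, 3.2, 0], [0, 0, 0]],
    [[2.5, 3.2, 0], [0, 0, 0]],
    [[2.5, 3.2, 0], [0, 0, 0]],
    [[2.5, 3.2, 0], [0, 0, 0]],
    [[2.5, 3.2, 0], [0, 0, 0]]
  ],
  "claw": 8.54
}}

```text
clock: 1.3
position: [389.0, 287.7, 231.1]
ee_rot: [1.0, -0.0, -0.0, 0.0]
contact_force: [0.8, 0.8, -0.1]
gripper_width: 85.5
grasp_force: 0.0
```

{"fn": "drive_tool", "kwargs": {
  "deltas": [
    [[2.75, 3.25, 0], [0, 0, 0]],
    [[2.75, 3.25, 0], [0, 0, 0]],
    [[0, 0, 0], [0, 0, 0]],
    [[0, 0, 0], [0, 0, 0]]
  ]
}}

```text
clock: 1.7
position: [443.8, 223.3, 230.8]
ee_rot: [1.0, -0.001, -0.0, 0.0]
contact_force: [0.2, -0.0, 0.4]
gripper_width: 85.7
grasp_force: 0.0
```

Run:
```python
from h import *
s=arm.read_state();d=get_image('wrist');save(d,'w1.png');print(s['position'],s['contact_force'],d['mount'])
print(proj(d,[[444,222,113],[444,222,91],s['position']],s))
```

```text
[443.7510627  223.29049731 230.8424437 ] [ 0.20215588 -0.04451874  0.43076155] [[ 3.40020523e-04 -9.57942333e-01 -2.86960574e-01  7.40520929e+01]
 [ 9.99999642e-01  5.47901301e-04 -6.44121413e-04  3.62509512e-01]
 [ 7.74257241e-04 -2.86960252e-01  9.57942177e-01 -1.42692537e+02]
 [ 0.00000000e+00  0.00000000e+00  0.00000000e+00  1.00000000e+00]]
[[317.72182643 196.18175282]
 [317.64875463 190.36548137]
 [316.13742853 254.08666764]]
```

View pics/w1.png

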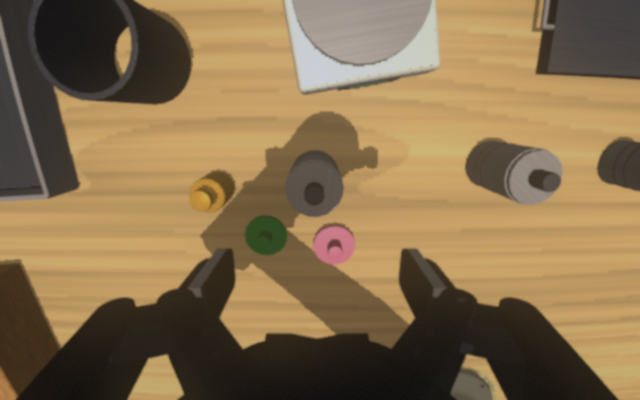

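The wrist view shows can_a's knob at (315,194), within 3 px of the prediction, so I descend.

{"fn": "drive_tool", "kwargs": {
  "deltas": [
    [[0.1, 0, 4], [0, 0, 0]],
    [[0, 0, 4], [0, 0, 0]],
    [[0, 0, 4], [0, 0, 0]],
    [[0, 0, 3.5], [0, 0, 0]],
    [[0, 0, 1.5], [0, 0, 0]],
    [[0, 0, 1], [0, 0, 0]],
    [[0, 0, 0], [0, 0, 0]],
    [[0, 0, 0], [0, 0, 0]]
  ]
}}

```text
clock: 2.55
position: [444.8, 225.3, 52.1]
ee_rot: [1.0, 0.001, 0.001, -0.0]
contact_force: [-0.4, 0.3, -0.1]
gripper_width: 85.5
grasp_force: 0.0
```

{"fn": "drive_tool", "kwargs": {
  "deltas": [
    [[0, 0, 0], [0, 0, 0]],
    [[0, 0, 0], [0, 0, 0]],
    [[0, 0, 0], [0, 0, 0]],
    [[0, 0, 0], [0, 0, 0]],
    [[0, 0, 0], [0, 0, 0]],
    [[0, 0, 0], [0, 0, 0]]
  ],
  "claw": 5.5
}}

```text
clock: 3.15
position: [445.5, 225.3, 53.0]
ee_rot: [1.0, 0.0, 0.001, -0.001]
contact_force: [-0.9, 0.5, 5.8]
gripper_width: 59.8
grasp_force: 64.6
```

{"fn": "drive_tool", "kwargs": {
  "deltas": [
    [[0, 0, -0.5], [0, 0, 0]],
    [[0, 0, -0.7], [0, 0, 0]],
    [[0, 0, 0], [0, 0, 0]],
    [[0, 0, 0], [0, 0, 0]],
    [[0, 0, 0], [0, 0, 0]]
  ]
}}

```text
clock: 3.65
position: [444.2, 223.9, 62.9]
ee_rot: [1.0, -0.0, -0.0, 0.0]
contact_force: [-0.1, 0.1, -4.3]
gripper_width: 59.7
grasp_force: 65.8
```

Run:
```python
from h import *
for i in range(4):
    s=arm.read_state();print(s['clock'],s['position'],s['contact_force'],s['wrist_torque'],s['gripper_width']);get_image('top')
```

```text
3.65 [444.18791227 223.94315899  62.94424319] [-0.05954371  0.14938313 -4.25321656] [ 0.01331843  0.02813156 -0.0030955 ] 59.686063768734854
3.7 [444.21644818 223.98934994  62.94231562] [-0.0146415   0.59411424 -4.95832209] [-0.03199278  0.00755308  0.01211764] 59.468932686307795
3.75 [444.27629121 224.01961683  62.92898512] [ 0.54024603 -0.16412652 -4.40461881] [ 0.03788566  0.02868733 -0.03073319] 59.768420574093064
3.8 [444.35473005 224.09585873  62.9929574 ] [ 0.22120189  0.24986586 -4.59669857] [ 0.01376985 -0.02648061  0.05414785] 59.5717365005481
```

Lifting can_a gives −4.55 N, about 464 g, so it holds the core (an empty can would read about 1.4 N). I carry it to the pan.

{"fn": "drive_tool", "kwargs": {
  "deltas": [
    [[0, 0, -1.5], [0, 0, 0]],
    [[0, 0, -3], [0, 0, 0]],
    [[0, 0, -3], [0, 0, 0]],
    [[0, 0, -2], [0, 0, 0]],
    [[1, 0.3, -0.5], [0, 0, 0]],
    [[2.5, 0.6, 0], [0, 0, 0]],
    [[3.2, 0.8, 0], [0, 0, 0]],
    [[3.2, 0.8, 0], [0, 0, 0]],
    [[3.2, 0.8, 0], [0, 0, 0]],
    [[3, 0.8, 0], [0, 0, 0]],
    [[2, 0.5, 0], [0, 0, 0]],
    [[1.2, 0.2, 0], [0, 0, 0]]
  ]
}}

```text
clock: 5.05
position: [638.9, 174.6, 160.3]
ee_rot: [1.0, -0.001, -0.002, 0.001]
contact_force: [0.3, -0.1, -4.6]
gripper_width: 59.3
grasp_force: 66.7
```

{"fn": "drive_tool", "kwargs": {
  "deltas": [
    [[0, 0, 0], [0, 0, 0]],
    [[0, 0, 0], [0, 0, 0]],
    [[0, 0, 0], [0, 0, 0]]
  ]
}}

```text
clock: 5.35
position: [636.6, 176.0, 162.3]
ee_rot: [1.0, -0.0, -0.001, 0.0]
contact_force: [0.6, -0.5, -3.9]
gripper_width: 59.5
grasp_force: 66.7
```

Run:
```python
from h import *
for i in range(4):
    s=arm.read_state();print(s['clock'],s['position'],s['contact_force']);d=get_image('scene')
save(d,'s1.png');w=get_image('wrist');save(w,'w2.png');a=np.hstack([d['img'][130:400,150:550],w['img'][0:270,120:520]])
cv2.imwrite('pics/c1.png',a[:,:,::-1])
t=np.linspace(0,6.28,40)
P=np.c_[639+70*np.cos(t),175+70*np.sin(t),60+0*t]
print(proj(w,[[639,175,60],[709,175,60],[569,175,60],[639,245,60],[639,105,60]],s))
```

```text
5.35 [636.60420428 176.0313613  162.3124984 ] [ 0.58136183 -0.50677956 -3.91505192]
5.4 [636.69325858 176.23695389 162.81727231] [ 0.34068588 -0.42980211 -3.84655968]
5.45 [636.82120858 176.40638947 163.19288803] [-0.37373402 -0.08846276 -4.64922986]
5.5 [636.96101668 176.47249319 163.44164562] [-0.12878079 -0.03629742 -5.36039725]
[[318.04018985 198.7076288 ]
 [318.2090624  118.72692679]
 [317.88701862 267.17068349]
 [241.18965084 198.64731548]
 [394.88515695 198.78095198]]
```

View pics/c1.png

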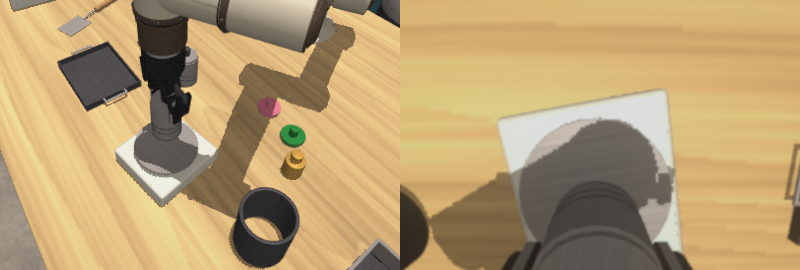

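The wrist view puts the pan edges at columns 239 and 392 and row 118, against a prediction of 241, 394 and 118.7, so the can is centred. I lower it onto the pan.

{"fn": "drive_tool", "kwargs": {
  "deltas": [
    [[0.2, 0, 1.2], [0, 0, 0]],
    [[0, 0, 1.4], [0, 0, 0]],
    [[0, 0, 1], [0, 0, 0]],
    [[0, 0, 0.6], [0, 0, 0]],
    [[0, 0, 0.3], [0, 0, 0]],
    [[0, 0, 0], [0, 0, 0]],
    [[0, 0, 0], [0, 0, 0]]
  ]
}}

```text
clock: 6.3
position: [639.9, 176.3, 118.7]
ee_rot: [1.0, -0.0, 0.0, -0.0]
contact_force: [0.0, -1.4, -4.8]
gripper_width: 59.5
grasp_force: 66.7
```

{"fn": "drive_tool", "kwargs": {
  "deltas": [
    [[0, 0, 0.1], [0, 0, 0]],
    [[0, 0, 0.1], [0, 0, 0]],
    [[0, 0, 0.1], [0, 0, 0]],
    [[0, 0, 0.1], [0, 0, 0]],
    [[0, 0, 0], [0, 0, 0]],
    [[0, 0, 0], [0, 0, 0]]
  ]
}}

```text
clock: 6.9
position: [639.5, 176.2, 114.3]
ee_rot: [1.0, -0.0, -0.0, 0.0]
contact_force: [-0.5, 0.0, -3.9]
gripper_width: 59.5
grasp_force: 66.7
```

{"fn": "drive_tool", "kwargs": {
  "deltas": [
    [[0, 0, 0.1], [0, 0, 0]],
    [[0, 0, 0.1], [0, 0, 0]],
    [[0, 0, 0.1], [0, 0, 0]],
    [[0, 0, 0.1], [0, 0, 0]],
    [[0, 0, 0], [0, 0, 0]],
    [[0, 0, 0], [0, 0, 0]]
  ]
}}

```text
clock: 7.5
position: [639.6, 176.3, 110.7]
ee_rot: [1.0, -0.0, 0.0, -0.0]
contact_force: [-1.7, 0.3, -2.5]
gripper_width: 59.6
grasp_force: 66.9
```

{"fn": "drive_tool", "kwargs": {
  "deltas": [
    [[0, 0, 0.1], [0, 0, 0]],
    [[0, 0, 0.1], [0, 0, 0]],
    [[0, 0, 0.05], [0, 0, 0]],
    [[0, 0, 0], [0, 0, 0]],
    [[0, 0, 0], [0, 0, 0]],
    [[0, 0, 0], [0, 0, 0]]
  ]
}}

```text
clock: 8.1
position: [639.6, 176.2, 108.0]
ee_rot: [1.0, -0.0, 0.0, -0.0]
contact_force: [-0.7, 0.2, -0.5]
gripper_width: 59.9
grasp_force: 67.1
```

Run:
```python
from h import *
for i in range(5):
    s=arm.read_state();print(s['clock'],s['position'],s['contact_force']);get_image('top')
```

```text
8.1 [639.64309025 176.22268518 108.04463259] [-0.71460494  0.1610885  -0.46112539]
8.15 [639.63141573 176.2626475  107.99819779] [-0.99735467  0.88092853 -0.17509222]
8.2 [639.63157527 176.24326163 107.99097011] [-2.05962935  0.46995484  0.3823908 ]
8.25 [639.62937925 176.24539923 107.96908297] [-0.32601306 -0.15311056 -0.45451125]
8.3 [639.64324633 176.26281454 107.94206648] [-1.17994755  0.01466225 -0.34319597]
```

The can's weight is now on the pan, so I open the gripper.

{"fn": "drive_tool", "kwargs": {
  "deltas": [
    [[0, 0, 0], [0, 0, 0]],
    [[0, 0, 0], [0, 0, 0]],
    [[0, 0, 0], [0, 0, 0]]
  ],
  "claw": 6.5
}}

```text
clock: 8.65
position: [639.9, 176.2, 108.0]
ee_rot: [1.0, -0.0, 0.0, -0.0]
contact_force: [0.2, 0.4, -0.7]
gripper_width: 65.3
grasp_force: 0.0
```

{"fn": "drive_tool", "kwargs": {
  "deltas": [
    [[0, 0, 0], [0, 0, 0]],
    [[0, 0, 0], [0, 0, 0]],
    [[0, 0, 0], [0, 0, 0]],
    [[0, 0, -1], [0, 0, 0]],
    [[0, 0, -2.5], [0, 0, 0]],
    [[0, 0, -4], [0, 0, 0]],
    [[0, 0, -4], [0, 0, 0]],
    [[0, 0, -2.5], [0, 0, 0]],
    [[0, 0, 0], [0, 0, 0]],
    [[0, 0, 0], [0, 0, 0]],
    [[0, 0, 0], [0, 0, 0]]
  ],
  "claw": 8.54
}}

```text
clock: 9.75
position: [638.8, 176.0, 246.6]
ee_rot: [1.0, -0.0, -0.001, 0.0]
contact_force: [-0.0, -0.8, -1.1]
gripper_width: 85.4
grasp_force: 0.0
```

Run:
```python
from h import *
s=arm.read_state();w=get_image('wrist');t=get_image('top');save(w,'w3.png')
print(s['position'],proj(w,[[639.5,176,168],[639.5,176,146],[639.5,176,60]],s))
vt=cv2.resize(t['img'][110:240,210:420],(640,396),interpolation=2)
a=np.vstack([w['img'][60:260,:],vt]);cv2.imwrite('pics/c2.png',a[:,:,::-1])
```

```text
[638.75346743 175.99554883 246.62471531] [[316.29487954 208.45389478]
 [316.32473564 200.72087855]
 [316.4056682  179.7872035 ]]
```

View pics/c2.png

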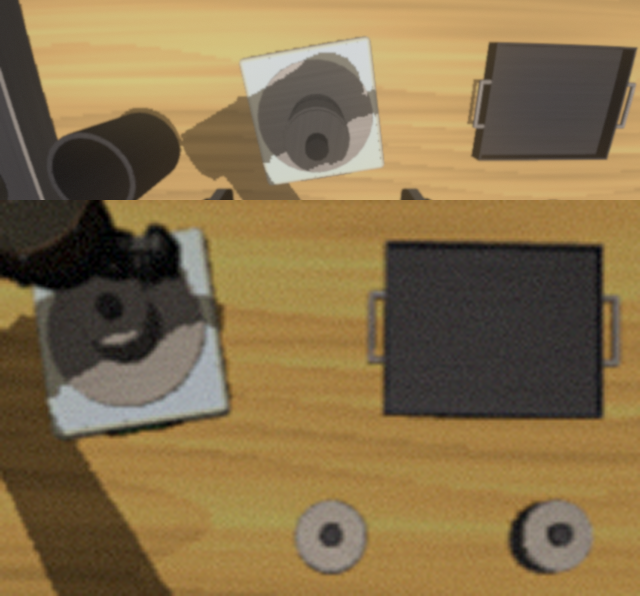

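The can stands upright on the pan, with its knob at wrist pixel (317,206) against a prediction of (316,208). I narrow the fingers and descend on the knob.

{"fn": "drive_tool", "kwargs": {
  "deltas": [
    [[0, 0, 0], [0, 0, 0]],
    [[0, 0, 0], [0, 0, 0]],
    [[0, 0, 0], [0, 0, 0]],
    [[0.1, 0, 2.5], [0, 0, 0]],
    [[0, 0, 3], [0, 0, 0]],
    [[0, 0, 2], [0, 0, 0]],
    [[0, 0, 1.2], [0, 0, 0]],
    [[0, 0, 0.5], [0, 0, 0]],
    [[0, 0, 0], [0, 0, 0]],
    [[0, 0, 0], [0, 0, 0]]
  ],
  "claw": 4.5
}}

```text
clock: 10.85
position: [641.2, 176.5, 157.1]
ee_rot: [1.0, -0.0, 0.001, -0.0]
contact_force: [1.0, -0.5, 0.4]
gripper_width: 44.8
grasp_force: 0.0
```

{"fn": "drive_tool", "kwargs": {
  "deltas": [
    [[-0.1, 0, 0.3], [0, 0, 0]],
    [[0, 0, 0.3], [0, 0, 0]],
    [[0, 0, 0], [0, 0, 0]],
    [[0, 0, 0], [0, 0, 0]]
  ]
}}

```text
clock: 11.25
position: [639.5, 176.2, 149.9]
ee_rot: [1.0, -0.0, 0.0, 0.0]
contact_force: [0.8, -0.5, 0.4]
gripper_width: 45.0
grasp_force: 0.0
```

{"fn": "drive_tool", "kwargs": {
  "deltas": [
    [[0, 0, 0], [0, 0, 0]],
    [[0, 0, 0], [0, 0, 0]],
    [[0, 0, 0], [0, 0, 0]],
    [[0, 0, 0], [0, 0, 0]],
    [[0, 0, 0], [0, 0, 0]],
    [[0, 0, 0], [0, 0, 0]]
  ],
  "claw": 1.5
}}

```text
clock: 11.85
position: [639.6, 176.2, 149.9]
ee_rot: [1.0, -0.0, 0.0, -0.0]
contact_force: [-0.6, 0.6, 0.2]
gripper_width: 17.7
grasp_force: 58.5
```

Gripped: width 17.7 (readings run about 2 low) and 58 N. Lifting straight up.

{"fn": "drive_tool", "kwargs": {
  "deltas": [
    [[0, 0, -0.3], [0, 0, 0]],
    [[0, 0, -0.5], [0, 0, 0]],
    [[0, 0, -0.7], [0, 0, 0]],
    [[0, 0, -1.5], [0, 0, 0]],
    [[0, 0, -2.5], [0, 0, 0]],
    [[0, 0, -2.5], [0, 0, 0]],
    [[0, 0, 0], [0, 0, 0]],
    [[0, 0, 0], [0, 0, 0]]
  ]
}}

```text
clock: 12.65
position: [639.5, 176.4, 230.7]
ee_rot: [1.0, -0.0, 0.001, -0.001]
contact_force: [-0.2, 0.7, -1.0]
gripper_width: 17.9
grasp_force: 58.6
```

Run:
```python
from h import *
s=arm.read_state();print(s['position'],s['contact_force'],s['gripper_width']);d=get_image('scene')
cv2.imwrite('pics/c3.png',cv2.resize(d['img'][150:350,200:450],(750,600),interpolation=2)[:,:,::-1])
```

```text
[639.54217232 176.36863722 230.7136675 ] [-0.16584597  0.65710583 -0.98536269] 17.913766802661765
```

View pics/c3.png

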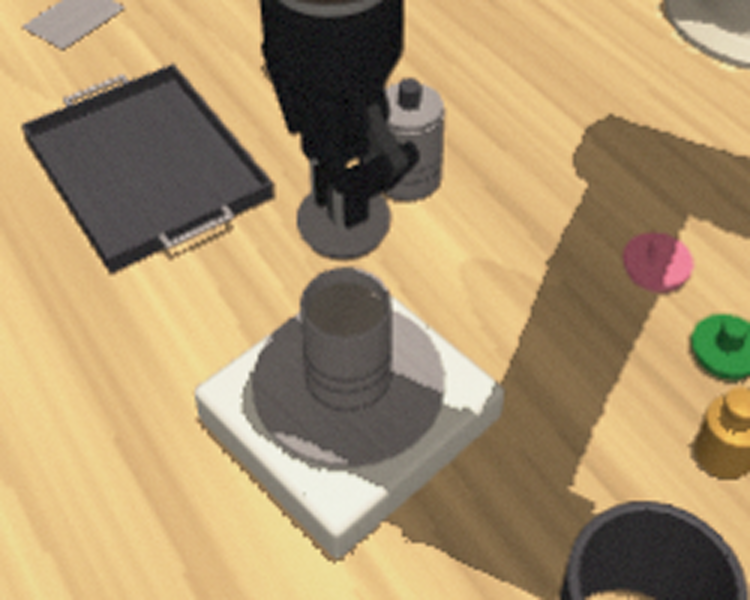

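The lid is held level and the can stands open on the pan. I carry the lid to the tray.

{"fn": "drive_tool", "kwargs": {
  "deltas": [
    [[0, 1, 0], [0, 0, 0]],
    [[0.1, 3, 0], [0, 0, 0]],
    [[0.1, 4, 0], [0, 0, 0]],
    [[0.1, 4, 0], [0, 0, 0]],
    [[0.1, 4, 0], [0, 0, 0]],
    [[0.1, 4, 0], [0, 0, 0]],
    [[0.1, 4, 0], [0, 0, 0]],
    [[0.1, 4, 0], [0, 0, 0]],
    [[0.1, 3, 0], [0, 0, 0]],
    [[0.1, 2, 0], [0, 0, 0]],
    [[0, 0, 0], [0, 0, 0]],
    [[0, 0, 0], [0, 0, 0]]
  ]
}}

```text
clock: 13.9
position: [647.6, -154.5, 228.6]
ee_rot: [1.0, -0.001, -0.001, -0.0]
contact_force: [0.3, 1.0, -1.3]
gripper_width: 17.6
grasp_force: 58.7
```

{"fn": "drive_tool", "kwargs": {
  "deltas": [
    [[0, 0, 2], [0, 0, 0]],
    [[0, 0, 4], [0, 0, 0]],
    [[0, 0, 4], [0, 0, 0]],
    [[0, 0, 4], [0, 0, 0]],
    [[0, 0, 3], [0, 0, 0]],
    [[0, 0, 1.5], [0, 0, 0]],
    [[0, 0, 0.7], [0, 0, 0]],
    [[0, 0, 0], [0, 0, 0]],
    [[0, 0, 0], [0, 0, 0]],
    [[0, 0, 0], [0, 0, 0]]
  ]
}}

```text
clock: 14.9
position: [649.6, -153.8, 39.8]
ee_rot: [1.0, -0.0, 0.002, 0.0]
contact_force: [0.0, 0.9, -1.1]
gripper_width: 17.7
grasp_force: 58.7
```

{"fn": "drive_tool", "kwargs": {
  "deltas": [
    [[0, 0, 0.4], [0, 0, 0]],
    [[0, 0, 0.3], [0, 0, 0]],
    [[0, 0, 0.2], [0, 0, 0]],
    [[0, 0, 0.2], [0, 0, 0]],
    [[0, 0, 0.2], [0, 0, 0]],
    [[0, 0, 0], [0, 0, 0]],
    [[0, 0, 0], [0, 0, 0]]
  ]
}}

```text
clock: 15.6
position: [648.4, -153.8, 24.7]
ee_rot: [1.0, -0.0, -0.0, 0.0]
contact_force: [-0.7, -0.2, -0.4]
gripper_width: 17.8
grasp_force: 58.7
```

{"fn": "drive_tool", "kwargs": {
  "deltas": [
    [[0, 0, 0.1], [0, 0, 0]],
    [[0, 0, 0.1], [0, 0, 0]],
    [[0, 0, 0], [0, 0, 0]],
    [[0, 0, 0], [0, 0, 0]]
  ]
}}

```text
clock: 16.0
position: [648.4, -153.8, 22.8]
ee_rot: [1.0, -0.0, -0.0, 0.0]
contact_force: [-0.3, -0.2, 0.0]
gripper_width: 17.6
grasp_force: 58.7
```

{"fn": "drive_tool", "kwargs": {
  "deltas": [
    [[0, 0, 0.1], [0, 0, 0]],
    [[0, 0, 0], [0, 0, 0]],
    [[0, 0, 0], [0, 0, 0]],
    [[0, 0, 0], [0, 0, 0]]
  ]
}}

```text
clock: 16.4
position: [648.4, -153.8, 21.8]
ee_rot: [1.0, -0.0, 0.0, 0.0]
contact_force: [-0.2, -0.4, -0.7]
gripper_width: 17.8
grasp_force: 58.7
```

{"fn": "drive_tool", "kwargs": {
  "deltas": [
    [[0, 0, 0.1], [0, 0, 0]],
    [[0, 0, 0], [0, 0, 0]],
    [[0, 0, 0], [0, 0, 0]]
  ]
}}

```text
clock: 16.7
position: [648.6, -153.8, 21.5]
ee_rot: [1.0, -0.0, 0.0, 0.0]
contact_force: [-1.5, 1.2, 5.5]
gripper_width: 18.2
grasp_force: 59.2
```

{"fn": "drive_tool", "kwargs": {
  "deltas": [
    [[0, 0, 0.1], [0, 0, 0]],
    [[0, 0, 0], [0, 0, 0]],
    [[0, 0, 0], [0, 0, 0]]
  ]
}}

```text
clock: 17.0
position: [648.6, -153.8, 21.5]
ee_rot: [1.0, 0.0, 0.0, 0.0]
contact_force: [-3.3, 1.7, 8.8]
gripper_width: 17.3
grasp_force: 59.6
```

The lid is on the tray floor. I back off 1.5 mm to relax the force, release, retreat and check.

{"fn": "drive_tool", "kwargs": {
  "deltas": [
    [[0, 0, -0.15], [0, 0, 0]],
    [[0, 0, 0], [0, 0, 0]]
  ]
}}

```text
clock: 17.2
position: [648.6, -153.8, 21.5]
ee_rot: [1.0, -0.0, 0.0, 0.0]
contact_force: [-0.7, 0.6, 3.7]
gripper_width: 17.7
grasp_force: 59.1
```

{"fn": "drive_tool", "kwargs": {
  "deltas": [
    [[0, 0, 0], [0, 0, 0]],
    [[0, 0, 0], [0, 0, 0]],
    [[0, 0, 0], [0, 0, 0]],
    [[0, 0, 0], [0, 0, 0]],
    [[0, 0, -1], [0, 0, 0]],
    [[0, 0, -3], [0, 0, 0]],
    [[0, 0, -4], [0, 0, 0]],
    [[0, 0, -4], [0, 0, 0]],
    [[0, 0, -4], [0, 0, 0]],
    [[0, 0, -3], [0, 0, 0]],
    [[-3, 0, -1], [0, 0, 0]],
    [[-4, 0, 0], [0, 0, 0]]
  ],
  "claw": 4.5
}}

```text
clock: 18.4
position: [579.8, -153.9, 224.1]
ee_rot: [1.0, 0.0, 0.003, 0.0]
contact_force: [-0.3, -0.1, 0.4]
gripper_width: 44.6
grasp_force: 0.0
```

{"fn": "drive_tool", "kwargs": {
  "deltas": [
    [[-4, 0, 0], [0, 0, 0]],
    [[-4, 0, 0], [0, 0, 0]],
    [[-4, 0, 0], [0, 0, 0]],
    [[0, 0, 0], [0, 0, 0]],
    [[0, 0, 0], [0, 0, 0]]
  ]
}}

```text
clock: 18.9
position: [458.3, -153.9, 222.8]
ee_rot: [1.0, -0.0, 0.002, 0.0]
contact_force: [0.3, 0.5, 0.5]
gripper_width: 45.3
grasp_force: 0.0
```

Run:
```python
from h import *
t=get_image('top');d=get_image('scene')
a=cv2.resize(t['img'][110:270,130:420],(640,353),interpolation=2);b=cv2.resize(d['img'][130:320,180:460],(360,244),interpolation=2)
b=cv2.copyMakeBorder(b,0,0,0,280,0);cv2.imwrite('pics/c4.png',np.vstack([a,b])[:,:,::-1])
```

```text
(no output)
```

View pics/c4.png

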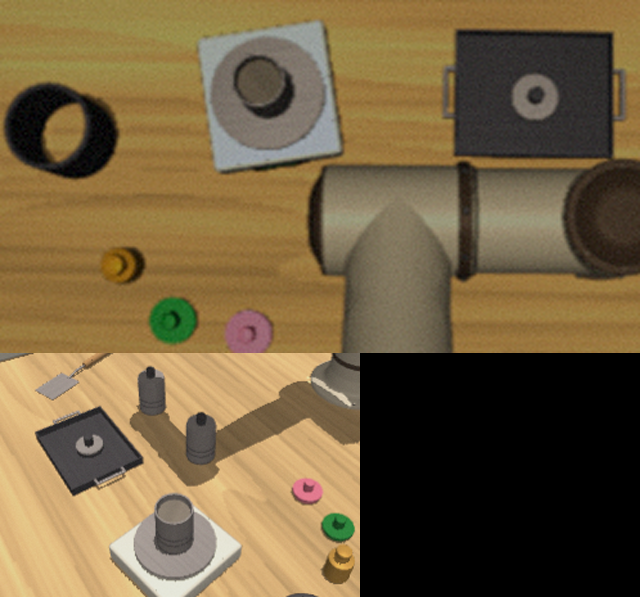

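The open can, with its core, stands mid-pan at crop (265,85), and the lid lies flat, knob up, in the tray at (536,96). The other two cans and the bystanders are unmoved, so I hand the job in.

```bash
python3 -c "
from bench import arm
print(arm.job_done())"
```

```text
the job is handed in; nothing more can be done
None
```

I handed the job in at about 19 s: can_a holds the core (about 464 g when lifted) and stands open mid-pan, its lid lies flat and knob up in the tray, and I did not touch the other two cans.

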